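# Unhasp the stock drawer and hold it open at the marker clip

## Task

Unlock the blue stock drawer for a stock check: swing the steel hasp up off the staple and right over, so that it stays leaning back on the unit's top. Then pull the self-closing drawer out by its steel bar handle until the red pointer stands level with the yellow marker clip on the rail beside it, and keep it there: finish while still holding the drawer against its spring. Leave everything else on the bench and on the unit where it is.

Things in the scene. Friction and masses are not known exactly. Their poses are not given: they have to be found in the camera images.
- cabinet: Blue steel drawer unit, fixed, 220 deep (x) x 260 wide (y) x 105 high. Origin: bottom centre of its front face, on the bench. +x points into the unit, +y to its left as the robot sees it, z up; the drawer comes out along -x. An aluminium gauge rail (8 wide, 10 high, top 93 above the bench) runs 130 forward from the right front corner at y = -126. The front 75 of its top are clear.
- hasp (a joint): Angle of the hasp, rad. 0: flat forward (-x) over the drawer's staple, locking it (the drawer then comes out only 4 mm). Grows as the nose swings up; 1.57 is upright; 2.5 is its stop, leaning back over the unit's top, where it stays by its weight. Let go below 1.4 it falls shut, past 1.75 it falls back to the stop.
- hasp_hinge (a point): Point on the hasp's hinge axis, on the unit's top, at (15, 70, 110) mm in the unit's frame. The axis runs along the unit's y.
- hasp_grip (a point): Centre of the orange round grip bar on the hasp's nose: 14 diameter, 32 long along the unit's y, 69 from the hinge axis. The hasp is a slotted steel strap 30 wide, 4 thick, 80 g. Closed, the bar lies 110 above the bench, 54 ahead of the unit's face, free all round; pinched from above by its two ends it turns between the fingers as it is carried round the hinge.
- drawer (a joint): How far the drawer is out, m, 0 shut to 0.11. A spring pulls it shut: 4 N at the start, 8 N at 80 mm out; let go, it slides home.
- drawer_handle (a point): Centre of the drawer's steel pull bar: round, 12 diameter, 100 long along the unit's y, 88 above the bench, at (-67 minus the opening, -55, 88) mm in the unit's frame. Legs 45 either side of its centre join it to the drawer's white front, with 49 clear between bar and front: fingers go down ahead of and behind it from above.
- pointer (a point): Tip of the red pointer on the top right corner of the drawer front, beside the gauge rail, 97 above the bench, at (-6 minus the drawer's opening, -122, 97) mm in the unit's frame.
- mark: Yellow marker clip on the gauge rail, fixed, 18 long along the rail, 24 wide, a black line across its middle. Origin at that line, 88 above the bench; axes as the unit's. Its place on the rail differs: the drawer must come out 50 to 80 mm until pointer and line have the same x in the unit's frame.
- bottle: Amber bottle, 48 diameter, 85 tall, standing beside the unit to its left; leave alone. Origin: centre of its foot.
- tape: Roll of tape, 100 diameter, 48 high, lying flat to the right of the unit; leave alone. Origin: centre of its underside.
- carton: Small carton, 75 x 100 x 45 high, on the unit's top at the back; leave alone. Origin: centre of its underside.
- scanner: Handheld scanner, 155 long, 70 wide, 33 high, lying on the left of the bench; leave alone. Origin: underside.
- marker: Marker pen, 135 long, 18 thick, on the right of the bench; leave alone. Origin: underside.
- stapler: Red and black stapler, 140 x 34 x 55 high, on the right of the bench; leave alone. Origin: centre of its underside.

How it is judged:
By the outcome, as a careful person would: the job done as asked, in the order asked, and still so for the second after the job is handed in, while the arm keeps its last pose, push and grip.
It also fails if it takes over 58 s, if anything falls off the work surface, if the arm or the gripper's body presses on something with over 40 N, if the wrist force passes 120 N, or if a joint passes its speed limit or range.

## Robot

A 6-joint arm with a two-finger parallel gripper is mounted at the origin on the work surface. World frame = base frame: x ahead of the robot, y to its left, z up, the work surface at z = 0. Lengths are in m, angles in degrees, forces in N, time in s.
With the tool pointing down it reaches from about 0.25 to 0.725 m from the base axis. Payload 9.7 kg.
Tool frame: the origin (TCP) lies at the very end of the fingers, on their centre line; the grasp point (between the pads) lies 19 mm behind it (bot.grip_depth is the distance from the TCP to the grasp point, in m); z points along the fingers, y is the direction in which the jaws open and shut (so a half turn about z gives the same grasp; the last joint's range is limited). The gripper opens to 85 mm and grips with 20 to 120 N. Pads are 22 mm wide; open, the fingers measure 114 mm over their backs; the gripper's body (76 mm by 85 mm) begins 54 mm behind the grasp point. The pads swing forward as they close: fully open they stand 13 mm farther back than shut.
Start: joints at [-77.12, 4.979, 10.078, 95.1, 0, 90], TCP at [0.123, -0.536, 0.231] pointing down, gripper open.
Joint ranges: [-179.16, 179.16], [-48.56, 103.87], [-65.8, 70.77], [-126.05, 130.52], [-82.76, 87.17], [-180, 180]. Speed limits (degrees/s): [127.2, 127.2, 147.25, 180, 180, 180].

## Interface

Orientations are given as [roll, pitch, yaw] about the fixed x, y, z axes, in that order (R = Rz(yaw) Ry(pitch) Rx(roll)).
In Python, from workcell import bot, viewer gives the robot as it stands.
- The arm moves only by the tool arm_command, never from a script. Its argument "motion" is a list of rows, each a list of 3 entries, a list of its own where there are three numbers: the opening, from 0 (shut) to 1 (fully open), then the shift along the tool's x, y, z in units of 60 mm (1.0 is 60 mm), then the turn, a rotation vector about the tool's x, y, z in units of 6 degrees (1.0 is 6 degrees). A call has 1 to 12 rows; each row shifts and turns the commanded pose from where the row before left it, along the tool's axes as they then stand; what a row does not reach is not made up. A row lasts 1/8 s, in which the tool goes at most 62.5 mm and 10.7 degrees, less where a joint would pass 70% of its speed; a pose out of reach is approached as far as the arm can. A call is refused whole if a number of a shift passes 1 or a number of a turn 1, either way. A call with a gripper value outside its range is refused whole. The fingers move at their own pace and stop on an object; "newtons" is the grip in N (left out, the last holds). Time passes only in rows, so rows that do not move let the fingers close. It gives the time, the measured TCP pose, the force and the opening at its end, in the units of the state.
- bot.get_obs(): the state, without advancing time (a new reading comes with each control period).
- viewer.camera(name): name is "side" or "top"; returns the picture (384x512x3 uint8, blue, green, red); there is no depth.
- viewer.calibration(name): a dict with "fx", "fy", "cx", "cy" (pixels), "k1" (the pictures are not rectified: a ray, as slopes to the right and down, at radius r is drawn at 1 + k1 r^2 times it, then the intrinsics apply), "T" (4x4, takes a point from camera to world coordinates). Camera axes: x right, y down, z forward; pixel columns grow to the right and rows downward; lengths in m; the calibration is good to about 2 mm. A picture is of the moment at which its call begins. calibration takes no time and is no camera call.
- bot.job_done(): hands the job in, once; it reports no verdict.
The state is a dict: "time": time; "q": joint angles; "qd": joint speeds; "joint_efforts": joint torques, N m; "ee_pos": TCP position; "tcp_rot": TCP orientation; "wrist_force": force on the tool from outside, world axes, zero at the start; "torque": the same for the moment, N m; "opening": finger opening in m.
Only numpy, scipy, OpenCV 4.12 (cv2) and the standard library are available. Lean on these libraries where they do the work, as an engineer would, in place of code of your own. Each camera call takes 0.05 s, during which the arm holds its last target.

## Working session

There is one attempt and no reset: what is moved stays moved. The work goes in short steps, Python scripts to look and compute and a tool call to move; the robot and the scene stay as the last step left them, time stands still between calls to the robot, and variables do not carry over. Pictures are saved under pics/ and viewed, and the job is handed in when it is done.

Besides the shell and the picture viewer there is one more tool, called after "Request:" by a JSON object that holds its "fn" and its "kwargs", one argument or row to a line. arm_command: Moves the arm, as the interface text tells. Its arguments: {"type":"object","properties":{"motion":{"type":"array"},"newtons":{"type":"number"}},"required":["motion"]}

```bash
mkdir -p pics
python3 - <<'E'
from workcell import bot, viewer
import cv2, numpy as np
print(bot.get_obs())
for n in ("top","side"):
    im=viewer.camera(n); cv2.imwrite(f"pics/{n}0.png",im); c=viewer.calibration(n); print(n,c)
E
```

```text
{'time': 0.0, 'q': array([-7.71192448e+01,  5.01252883e+00,  1.00339513e+01,  9.50991007e+01,
       -2.42771370e-05,  8.99995366e+01]), 'qd': array([ 0.00483733, -0.01483716,  0.02249292,  0.05124594,  0.04812002,
        0.04525183]), 'joint_efforts': array([-2.12218383e-04, -5.20379877e+01,  4.64811838e+01,  1.57503696e-02,
       -8.62567276e-05, -3.02460580e-05]), 'ee_pos': array([ 0.1225567 , -0.53593833,  0.23056485]), 'tcp_rot': array([-1.79922322e+02,  2.36489193e-05,  1.28812186e+01]), 'wrist_force': array([ 0.91949641, -0.75312917, -0.00270955]), 'torque': array([-0.03762083, -0.03654095, -0.03667022]), 'opening': 0.08556591323492818}
top {'fx': 426.33768671816074, 'fy': 426.33768671816074, 'cx': 258.54421138748836, 'cy': 182.28797796133134, 'k1': 0.02834965794496776, 'T': array([[ 0.00407574, -0.99577782,  0.09170564,  0.38538545],
       [-0.9999707 , -0.00346425,  0.0068262 , -0.05707025],
       [-0.00647968, -0.09173078, -0.99576276,  1.79319471],
       [ 0.        ,  0.        ,  0.        ,  1.        ]])}
side {'fx': 373.1585229136447, 'fy': 373.1585229136447, 'cx': 265.9875939467343, 'cy': 187.07481574538235, 'k1': -0.051481880401016866, 'T': array([[-0.81140399, -0.32058016,  0.4887248 , -0.05576408],
       [-0.58413838,  0.47359895, -0.65915581,  0.7242785 ],
       [-0.02014728, -0.82032457, -0.57154325,  0.80041538],
       [ 0.        ,  0.        ,  0.        ,  1.        ]])}
```

View pics/top0.png

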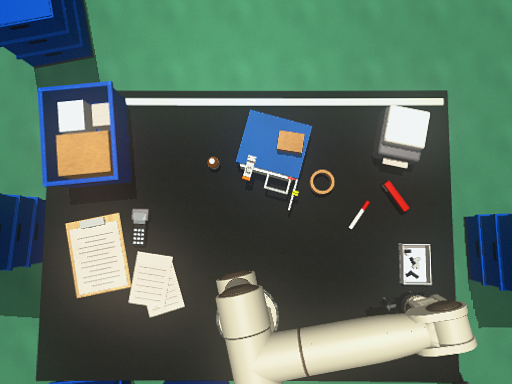

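View pics/side0.png

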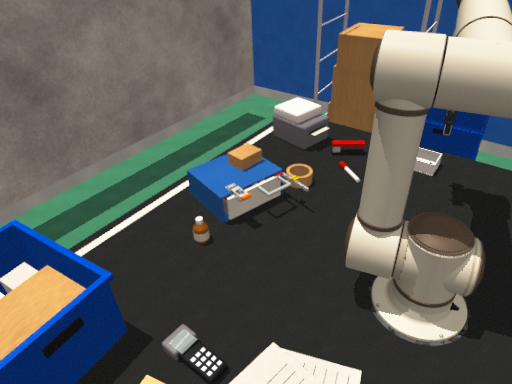

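The top view shows the unit near pixel (270,145), turned by about -15°, with the orange grip near (247,176), the handle near (278,184) and the yellow clip near (295,192). I'll zoom in.

```bash
cat > h.py <<'E'
import numpy as np, cv2
from workcell import bot, viewer
C={n:viewer.calibration(n) for n in("top","side")}
def ray(n,u,v):
    c=C[n];K=np.array([[c['fx'],0,c['cx']],[0,c['fy'],c['cy']],[0,0,1.]])
    p=cv2.undistortPoints(np.array([[[u,v]]],float),K,np.array([c['k1'],0,0,0,0.]),None,None)[0,0]
    T=c['T'];return T[:3,3],T[:3,:3]@np.array([p[0],p[1],1])
def onz(n,u,v,z):
    o,d=ray(n,u,v);return o+d*(z-o[2])/d[2]
def tri(a,b):
    o1,d1=ray("top",*a);o2,d2=ray("side",*b)
    s=np.linalg.lstsq(np.c_[d1,-d2],o2-o1,rcond=None)[0]
    p,q=o1+s[0]*d1,o2+s[1]*d2;return (p+q)/2,np.linalg.norm(p-q)
def proj(n,P):
    c=C[n];Q=(np.asarray(P)-c['T'][:3,3])@c['T'][:3,:3];x=Q[:2]/Q[2];x=x*(1+c['k1']*(x@x))
    return np.array([c['fx']*x[0]+c['cx'],c['fy']*x[1]+c['cy']])
def crop(im,x0,y0,w,h,f,name):
    cv2.imwrite(name,cv2.resize(im[y0:y0+h,x0:x0+w],None,fx=f,fy=f,interpolation=cv2.INTER_NEAREST))
E
python3 - <<'E'
from h import *
t=cv2.imread("pics/top0.png");s=cv2.imread("pics/side0.png")
crop(t,225,100,100,75*3//2,5,"pics/tc0.png");crop(s,180,135,140,90,5,"pics/sc0.png")
for n,im in(("top",t),("side",s)):
    hsv=cv2.cvtColor(im,cv2.COLOR_BGR2HSV)
    for nm,lo,hi in(("yel",(24,150,120),(34,255,255)),("org",(8,190,150),(20,255,255)),("red",(0,180,120),(5,255,255)),("blue",(100,150,60),(125,255,255))):
        m=cv2.inRange(hsv,lo,hi);k,l,st,ce=cv2.connectedComponentsWithStats(m)
        for i in range(1,k):
            if st[i,4]>=3 and (220<ce[i][0]<330 if n=="top" else 180<ce[i][0]<320) and 100<ce[i][1]<230: print(n,nm,st[i],ce[i].round(2))
E
```

```text
top yel [292 190   7   6  27] [295.04 192.59]
top org [242 176   8   5  24] [245.75 177.92]
top red [293 178   3   2   4] [293.75 178.75]
top blue [ 236  109   76   69 2802] [270.87 143.41]
side yel [291 175   8   5  26] [294.62 177.46]
side org [242 193   9   7  34] [246.   196.26]
side org [194 225   7   5  26] [197.31 227.19]
side red [276 173   6   3   6] [278.5  173.83]
side blue [ 187  154   96   69 2629] [224.09 180.87]
side blue [281 191   2   3   4] [281.25 191.75]
```

View pics/tc0.png

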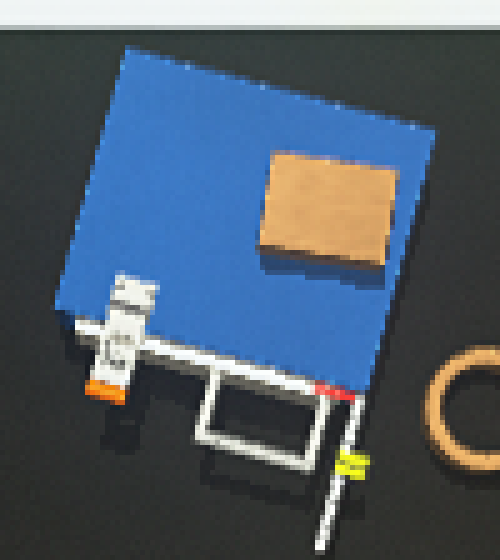

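View pics/sc0.png

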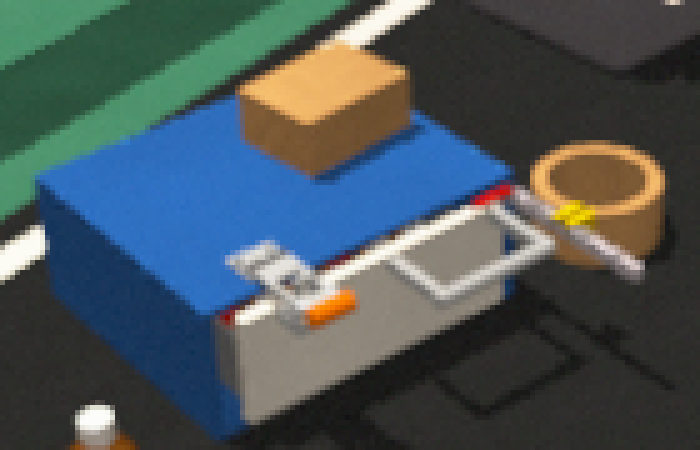

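```bash
cat > meas.py <<'E'
from h import *
t=cv2.imread("pics/top0.png")
px=lambda c:(c[0]/5-.5+225,c[1]/5-.5+100)
loc=np.array([[.22,.13],[.22,-.13],[0,-.13],[0,.13]])
W=np.array([onz("top",*px(c),.105)[:2] for c in[(127,48),(435,130),(365,392),(55,308)]])
print(W, [np.linalg.norm(W[i]-W[(i+1)%4]).round(4) for i in range(4)])
# refine: contour points near each side -> fitLine
hsv=cv2.cvtColor(t,cv2.COLOR_BGR2HSV);m=cv2.inRange(hsv,(100,130,60),(125,255,255));m[:,:225]=0;m[:,325:]=0;m[:100]=0;m[190:]=0
b=cv2.resize(t,None,fx=4,fy=4,interpolation=cv2.INTER_CUBIC);hb=cv2.cvtColor(b,cv2.COLOR_BGR2HSV)
m=cv2.inRange(hb,(100,130,80),(125,255,255));m[:,:900]=0;m[:,1300:]=0;m[:420]=0;m[760:]=0
cs=max(cv2.findContours(m,cv2.RETR_EXTERNAL,cv2.CHAIN_APPROX_NONE)[0],key=cv2.contourArea)[:,0]
P=np.array([onz("top",(u+.5)/4-.5,(v+.5)/4-.5,.105)[:2] for u,v in cs])
L=[]
for i in range(4):
    a,e=W[i],W[(i+1)%4];d=(e-a)/np.linalg.norm(e-a);n=np.array([-d[1],d[0]])
    s=(P-a)@d;r=(P-a)@n;k=(abs(r)<.006)&(s>.012)&(s<np.linalg.norm(e-a)-.012)
    f=cv2.fitLine(P[k].astype(np.float32),cv2.DIST_HUBER,0,.001,.001).ravel();L.append(f)
    if f[:2]@d<0: f[:2]*=-1
    print(i,k.sum(),np.degrees(np.arctan2(f[1],f[0])).round(2),f[2:])
def X(f,g):
    s=np.linalg.solve(np.c_[f[:2],-g[:2]],g[2:]-f[2:]);return f[2:]+s[0]*f[:2]
V=np.array([X(L[i-1],L[i]) for i in range(4)])
print(V,[np.linalg.norm(V[i]-V[(i+1)%4]).round(4) for i in range(4)])
cl,cw=loc.mean(0),V.mean(0);H=(loc-cl).T@(V-cw);th=np.arctan2(H[0,1]-H[1,0],H[0,0]+H[1,1])
R=np.array([[np.cos(th),-np.sin(th)],[np.sin(th),np.cos(th)]]);o=cw-R@cl
print("yaw",np.degrees(th),"origin",o,"res",(loc@R.T+o-V)*1000)
toL=lambda p:np.r_[R.T@(np.asarray(p)[:2]-o),p[2]]
toW=lambda p:np.r_[R@np.asarray(p)[:2]+o,p[2]]
for nm,a,b,z in(("yel",(295.04,192.59),(294.62,177.46),.094),("org",(245.75,177.92),(246,196.26),.113)):
    p,g=tri(a,b);print(nm,toL(p)*1000,g*1000,"topplane",toL(onz("top",*a,z))*1000,"side",toL(onz("side",*b,z))*1000)
for nm,p in(("grip",(-.054,.07,.11)),("handle",(-.067,-.055,.088)),("pointer",(-.006,-.122,.097)),("hinge",(.015,.07,.11))):
    print(nm,toW(p),proj("top",toW(p)),proj("side",toW(p)))
E
python3 meas.py
```

```text
[[ 0.83749074 -0.00938554]
 [ 0.77079144 -0.2573905 ]
 [ 0.55892523 -0.20035778]
 [ 0.62555939  0.04692835]] [np.float64(0.2568), np.float64(0.2194), np.float64(0.2561), np.float64(0.2193)]
0 230 -105.18 [ 0.80025107 -0.1482128 ]
1 186 165.01 [ 0.6642631  -0.23078541]
2 203 75.0 [ 0.5901154  -0.08730719]
3 185 -15.15 [0.7320474  0.01997402]
[[ 0.83809173 -0.00873156]
 [ 0.7701552  -0.25914663]
 [ 0.55921125 -0.2026492 ]
 [ 0.626514    0.04854126]] [np.float32(0.2595), np.float32(0.2184), np.float32(0.2601), np.float32(0.2192)]
yaw -15.081163438163228 origin [ 0.5922816  -0.07687595] res [[ 0.43699836  0.13701143]
 [ 0.72489571 -0.49305077]
 [-0.75397586  0.25068326]
 [-0.40809703  0.10535981]]
yel [ -58.68583042 -134.46632768   94.51950901] 0.9992951273446358 topplane [ -58.29092063 -134.14010621   94.        ] side [ -58.47479633 -135.35823851   94.        ]
org [-55.28008507  69.84212553 110.62189526] 1.2115169716962828 topplane [-55.10814823  70.16646522 113.        ] side [-58.41328828  71.26845108 113.        ]
grip [0.55835455 0.00476322 0.11      ] [245.89235501 177.74011248] [245.53270463 196.24359582]
handle [ 0.51327891 -0.11254912  0.088     ] [275.26807178 189.58576614] [278.49282099 188.78449052]
pointer [ 0.55474543 -0.19311293  0.097     ] [295.5198235  179.13899924] [281.62064549 171.87676584]
hinge [ 0.62497807 -0.01318968  0.11      ] [250.51147387 161.11611499] [232.89125071 186.72686906]
```

The unit fit closes to under 1 mm: yaw -15.1°, sides 260 x 219 against 260 x 220. The triangulated orange grip agrees with the predicted one to about 1.5 mm. I'll turn first, then travel.

Request:
{"fn": "arm_command", "kwargs": {
  "motion": [
    [0.6,[0,0,0],[0,0,0.93]],
    [0.6,[0,0,0],[0,0,0.93]],
    [0.6,[0,0,0],[0,0,0.93]],
    [0.6,[0,0,0],[0,0,0.93]],
    [0.6,[0,0,0],[0,0,0.94]],
    [0.6,[0,0,0],[0,0,0]]
  ]
}}

```text
time: 0.85
ee_pos: [0.1226, -0.536, 0.2309]
tcp_rot: [-180.0, 0.0, -15.0]
wrist_force: [-0.2, 0.4, -0.1]
opening: 0.0514
```

Request:
{"fn": "arm_command", "kwargs": {
  "motion": [
    [0.6,[0.39,-0.88,0],[0,0,0]],
    [0.6,[0.39,-0.88,0],[0,0,0]],
    [0.6,[0.39,-0.88,0],[0,0,0]],
    [0.6,[0.39,-0.88,0],[0,0,0]],
    [0.6,[0.39,-0.88,0],[0,0,0]],
    [0.6,[0.39,-0.88,0],[0,0,0]],
    [0.6,[0.39,-0.88,0],[0,0,0]],
    [0.6,[0.39,-0.88,0],[0,0,0]],
    [0.6,[0.39,-0.88,0],[0,0,0]],
    [0.6,[0.39,-0.88,0],[0,0,0]],
    [0.6,[0.39,-0.88,0],[0,0,0]],
    [0.6,[0.38,-0.91,0],[0,0,0]]
  ]
}}

```text
time: 2.35
ee_pos: [0.54, -0.0657, 0.2339]
tcp_rot: [-176.7, 0.1, -8.5]
wrist_force: [-0.1, -0.3, 1.0]
opening: 0.0516
```

Request:
{"fn": "arm_command", "kwargs": {
  "motion": [
    [0.6,[0,0,0],[0,0,0]],
    [0.6,[0,0,0],[0,0,0]]
  ]
}}

```text
time: 2.6
ee_pos: [0.5388, -0.0668, 0.234]
tcp_rot: [-176.8, 0.1, -8.6]
wrist_force: [0.1, -0.6, 0.2]
opening: 0.0513
```

```bash
cat >> h.py <<'E'
from scipy.spatial.transform import Rotation as Ro
o=np.array([.59228,-.07688]);th=np.radians(-15.08);R2=np.array([[np.cos(th),-np.sin(th)],[np.sin(th),np.cos(th)]])
toW=lambda p:np.r_[R2@np.asarray(p)[:2]+o,p[2]]
toL=lambda p:np.r_[R2.T@(np.asarray(p)[:2]-o),p[2]]
def rem(pl,rpy=(180,0,-15.08)):
    "remaining shift (60mm units, present tool axes; and axes after turn) and turn (6deg units) to TCP at unit-frame point pl"
    s=bot.get_obs();A=Ro.from_euler('xyz',s['tcp_rot'],degrees=True);B=Ro.from_euler('xyz',rpy,degrees=True)
    d=toW(pl)-s['ee_pos'];print("now local mm",(toL(s['ee_pos'])*1000).round(1))
    print("shift now-axes",(A.inv().apply(d)/.06).round(3),"after-turn axes",(B.inv().apply(d)/.06).round(3),"turn",np.degrees((A.inv()*B).as_rotvec()/6).round(3))
E
python3 -c "
from h import *
rem((-.054,.07,.088))"
```

```text
now local mm [-54.3  -4.2 234. ]
shift now-axes [ 0.147 -1.088  2.498] after-turn axes [ 0.004 -1.236  2.433] turn [-0.54   0.047  1.074]
```

Request:
{"fn": "arm_command", "kwargs": {
  "motion": [
    [0.6,[0,0,0],[-0.27,0.02,0.54]],
    [0.6,[0,0,0],[-0.27,0.02,0.54]],
    [0.6,[0,0,0],[0,0,0]],
    [0.6,[0,-0.4,0],[0,0,0]],
    [0.6,[0,-0.4,0],[0,0,0]],
    [0.6,[0,-0.44,0],[0,0,0]],
    [0.6,[0,0,0],[0,0,0]],
    [0.6,[0,0,0],[0,0,0]]
  ]
}}

```text
time: 3.6
ee_pos: [0.5395, -0.0664, 0.237]
tcp_rot: [-176.8, 0.1, -8.6]
wrist_force: [1.1, 0.4, 0.3]
opening: 0.0516
```

```bash
python3 -c "
from h import *
rem((-.054,.07,.088))"
```

```text
now local mm [-53.6  -3.6 237. ]
shift now-axes [ 0.136 -1.079  2.548] after-turn axes [-0.006 -1.227  2.484] turn [-0.534  0.046  1.071]
```

```bash
python3 -c "
from h import *
s=bot.get_obs();print(s['q'],s['qd'],s['wrist_force'],s['joint_efforts'])
im=viewer.camera('side');cv2.imwrite('pics/side1.png',im)"
```

```text
[ -8.70329563   4.2821305    9.92502579  95.74036418   3.21121034
 179.94392276] [-0.4893695  -0.02264302 -0.13230282  0.09912697 -0.01783375 -0.03360757] [1.10945555 0.40810276 0.27855517] [ 4.32144972e-01 -5.11685765e+01  4.64640713e+01  2.08065659e-02
  2.07488160e-01 -2.28601893e-04]
```

View pics/side1.png

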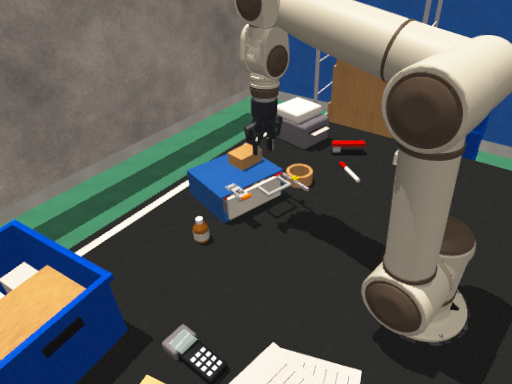

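Joint 6 hit its limit of 180°. I'll use the equivalent half-turned grasp (yaw 165°), turning back the other way.

Request:
{"fn": "arm_command", "kwargs": {
  "motion": [
    [0.6,[0,0,0],[0,0,-1]],
    [0.6,[0,0,0],[0,0,-1]],
    [0.6,[0,0,0],[0,0,-1]],
    [0.6,[0,0,0],[0,0,-1]],
    [0.6,[0,0,0],[0,0,-1]],
    [0.6,[0,0,0],[0,0,-1]],
    [0.6,[0,0,0],[0,0,-1]],
    [0.6,[0,0,0],[0,0,-1]],
    [0.6,[0,0,0],[0,0,-1]],
    [0.6,[0,0,0],[0,0,-1]],
    [0.6,[0,0,0],[0,0,-1]],
    [0.6,[0,0,0],[0,0,-1]]
  ]
}}

```text
time: 5.15
ee_pos: [0.5394, -0.067, 0.237]
tcp_rot: [-178.9, -3.0, 63.5]
wrist_force: [0.2, 0.3, -0.7]
opening: 0.0514
```

Request:
{"fn": "arm_command", "kwargs": {
  "motion": [
    [0.6,[0,0,0],[0,0,-1]],
    [0.6,[0,0,0],[0,0,-1]],
    [0.6,[0,0,0],[0,0,-1]],
    [0.6,[0,0,0],[0,0,-1]],
    [0.6,[0,0,0],[0,0,-1]],
    [0.6,[0,0,0],[0,0,-1]],
    [0.6,[0,0,0],[0,0,-1]],
    [0.6,[0,0,0],[0,0,-1]],
    [0.6,[0,0,0],[0,0,-1]],
    [0.6,[0,0,0],[0,0,-1]],
    [0.6,[0,0,0],[0,0,-1]],
    [0.6,[0,0,0],[0,0,-1]]
  ]
}}

```text
time: 6.65
ee_pos: [0.5394, -0.067, 0.237]
tcp_rot: [177.4, -2.0, 135.5]
wrist_force: [-0.6, 0.0, 0.6]
opening: 0.0512
```

Request:
{"fn": "arm_command", "kwargs": {
  "motion": [
    [0.6,[0,0,0],[0,0,-1]],
    [0.6,[0,0,0],[0,0,-1]],
    [0.6,[0,0,0],[0,0,-1]],
    [0.6,[0,0,0],[0,0,-1]],
    [0.6,[0,0,0],[0,0,-0.9]],
    [0.6,[0,0,0],[0,0,0]]
  ]
}}

```text
time: 7.4
ee_pos: [0.5395, -0.067, 0.2371]
tcp_rot: [176.8, -0.5, 164.7]
wrist_force: [0.3, 0.4, -0.9]
opening: 0.0513
```

```bash
python3 -c "
from h import *
rem((-.054,.07,.088),(180,0,164.92));print(bot.get_obs()['q'],bot.get_obs()['time'])"
```

```text
now local mm [-53.6  -4.2 237.1]
shift now-axes [-0.008  1.096  2.549] after-turn axes [0.007 1.236 2.484] turn [ 0.531 -0.075 -0.044]
[-8.75992172  4.27434714  9.92124085 95.73803604  3.21479968  6.58018978] 7.4
```

Request:
{"fn": "arm_command", "kwargs": {
  "motion": [
    [0.6,[0,0,0],[0.53,-0.07,-0.04]],
    [0.6,[0,0.4,0],[0,0,0]],
    [0.6,[0,0.4,0],[0,0,0]],
    [0.6,[0,0.44,0],[0,0,0]],
    [0.6,[0,0,0.5],[0,0,0]],
    [0.6,[0,0,0.5],[0,0,0]],
    [0.6,[0,0,0],[0,0,0]],
    [0.6,[0,0,0],[0,0,0]]
  ]
}}

```text
time: 8.4
ee_pos: [0.5591, 0.005, 0.1784]
tcp_rot: [180.0, 0.0, 164.9]
wrist_force: [-0.1, -1.0, 0.7]
opening: 0.0513
```

```bash
python3 -c "
from h import *
rem((-.054,.07,.088),(180,0,164.92));
s=viewer.camera('side');t=viewer.camera('top')
crop(t,225,130,90,70,6,'pics/tc2.png');crop(s,180,115,140,110,5,'pics/sc2.png')"
```

```text
now local mm [-53.4  70.5 178.4]
shift now-axes [ 0.011 -0.008  1.506] after-turn axes [ 0.01  -0.008  1.506] turn [ 0.004  0.005 -0.005]
```

View pics/sc2.png

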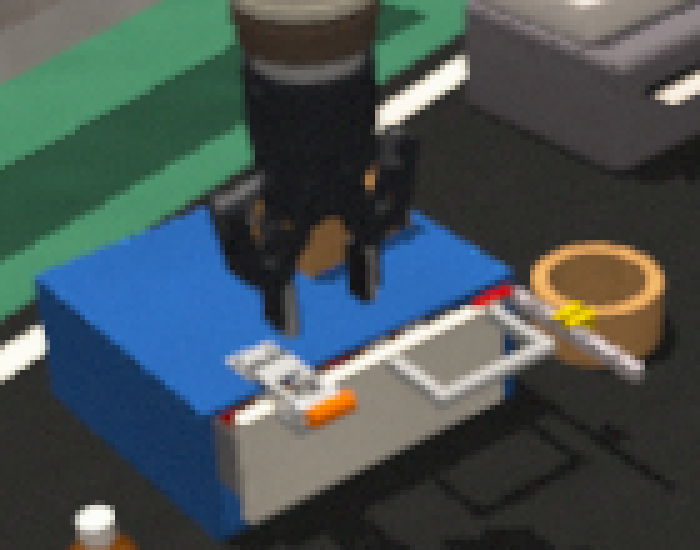

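The fingers sit straight above the orange bar in position; finger tips are at crop (285,330) and (365,295), and the bar at (330,407). I'll descend and close.

Request:
{"fn": "arm_command", "kwargs": {
  "motion": [
    [0.6,[0,0,0.4],[0,0,0]],
    [0.6,[0,0,0.4],[0,0,0]],
    [0.6,[0.01,0,0.4],[0,0,0]],
    [0.6,[0,0,0.3],[0,0,0]],
    [0.6,[0,0,0],[0,0,0]],
    [0.6,[0,0,0],[0,0,0]]
  ]
}}

```text
time: 9.25
ee_pos: [0.5587, 0.0054, 0.0883]
tcp_rot: [180.0, 0.1, 165.0]
wrist_force: [0.2, 0.1, 0.4]
opening: 0.0515
```

Request:
{"fn": "arm_command", "kwargs": {
  "motion": [
    [0.2,[0,0,0],[0,0,0]],
    [0.2,[0,0,0],[0,0,0]],
    [0.2,[0,0,0],[0,0,0]],
    [0.2,[0,0,0],[0,0,0]]
  ],
  "newtons": 30
}}

```text
time: 9.75
ee_pos: [0.5586, 0.005, 0.0882]
tcp_rot: [-180.0, 0.1, 165.0]
wrist_force: [-2.2, -2.6, 6.4]
opening: 0.0313
```

```bash
python3 -c "
from h import *
rem((-.054,.07,.088),(180,0,164.92));
s=viewer.camera('side');t=viewer.camera('top')
crop(t,225,130,90,70,6,'pics/tc3.png');crop(s,180,115,140,110,5,'pics/sc3.png')"
```

```text
now local mm [-53.8  70.3  88.2]
shift now-axes [ 0.003 -0.006  0.003] after-turn axes [ 0.003 -0.006  0.003] turn [-0.     0.012  0.005]
```

View pics/sc3.png

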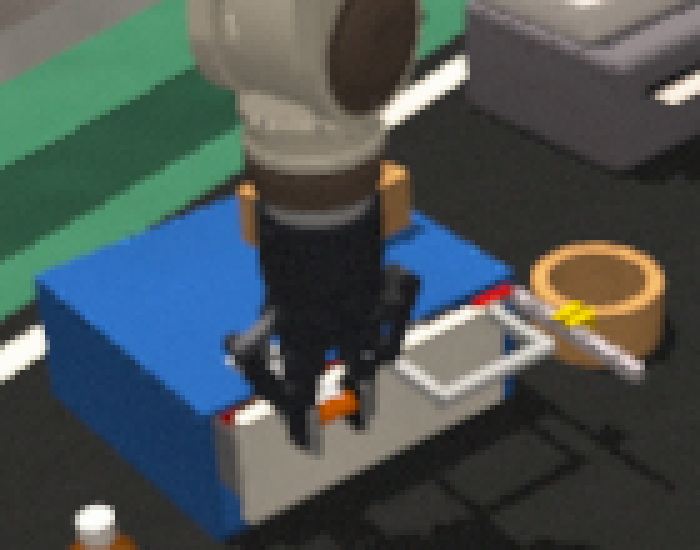

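The grip is confirmed: opening 31 mm on a 32 mm bar. Now the arc round the hinge, in 0.2 rad steps.

Request:
{"fn": "arm_command", "kwargs": {
  "motion": [
    [0.2,[-0.02,0,-0.23],[0,0,0]],
    [0.2,[-0.07,0,-0.22],[0,0,0]],
    [0.2,[-0.11,0,-0.2],[0,0,0]],
    [0.2,[-0.15,0,-0.175],[0,0,0]],
    [0.2,[-0.18,0,-0.145],[0,0,0]],
    [0.2,[-0.205,0,-0.105],[0,0,0]]
  ]
}}

```text
time: 10.6
ee_pos: [0.6004, -0.0063, 0.1528]
tcp_rot: [-180.0, -0.1, 165.0]
wrist_force: [-3.9, -3.3, -1.4]
opening: 0.0316
```

Request:
{"fn": "arm_command", "kwargs": {
  "motion": [
    [0.2,[-0.22,0,-0.06],[0,0,0]],
    [0.2,[-0.23,0,-0.015],[0,0,0]],
    [0.2,[-0.23,0,0.03],[0,0,0]],
    [0.2,[-0.215,0,0.075],[0,0,0]],
    [0.2,[-0.2,0,0.115],[0,0,0]],
    [0.2,[-0.17,0,0.15],[0,0,0]],
    [0.2,[0,0,0],[0,0,0]]
  ]
}}

```text
time: 11.48
ee_pos: [0.6758, -0.0267, 0.1356]
tcp_rot: [180.0, 0.2, 164.9]
wrist_force: [2.5, -4.7, 5.9]
opening: 0.0312
```

```bash
python3 -c "
from h import *
rem((-.054,.07,.088),(180,0,164.92));
s=viewer.camera('side')
crop(s,180,85,140,110,5,'pics/sc4.png')"
```

```text
now local mm [ 67.6  70.2 135.6]
shift now-axes [ 2.029 -0.004  0.787] after-turn axes [ 2.027 -0.003  0.793] turn [ 0.002  0.03  -0.001]
```

View pics/sc4.png

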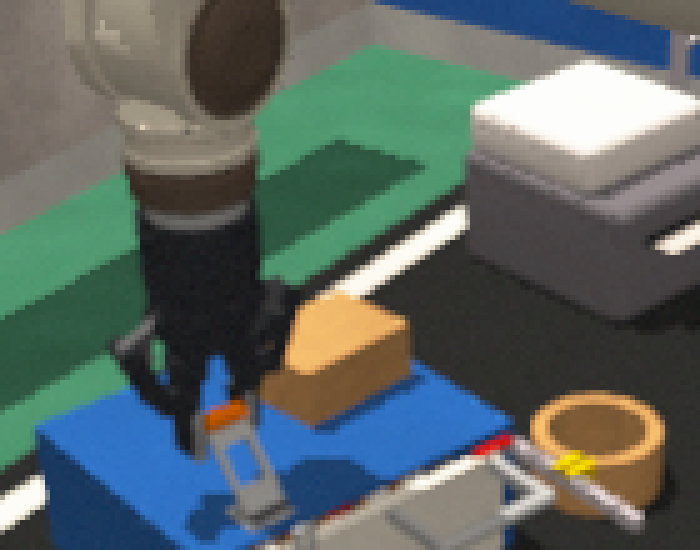

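The hasp is over: the orange bar is at crop (225,415), leaning back. I'll release and lift.

Request:
{"fn": "arm_command", "kwargs": {
  "motion": [
    [0.6,[0,0,0],[0,0,0]],
    [0.6,[0,0,0],[0,0,0]],
    [0.6,[0,0,0],[0,0,0]],
    [0.6,[0,0,-0.4],[0,0,0]],
    [0.6,[0,0,-0.5],[0,0,0]],
    [0.6,[0,0,-0.6],[0,0,0]],
    [0.6,[0,0,0],[0,0,0]]
  ]
}}

```text
time: 12.4
ee_pos: [0.675, -0.0257, 0.2272]
tcp_rot: [179.9, 0.2, 165.0]
wrist_force: [0.6, -0.4, -0.6]
opening: 0.0513
```

```bash
python3 -c "
from h import *
rem((-.067,-.055,.200),(180,0,-105.08));rem((-.067,-.055,.200),(180,0,74.92));print(bot.get_obs()['q'])
s=viewer.camera('side')
crop(s,180,85,140,110,5,'pics/sc5.png')"
```

```text
now local mm [ 66.5  71.  227.2]
shift now-axes [ 2.23  -2.098  0.441] after-turn axes [2.1   2.226 0.454] turn [ -0.021   0.042 -14.991]
now local mm [ 66.5  71.  227.2]
shift now-axes [ 2.23  -2.098  0.441] after-turn axes [-2.1   -2.226  0.454] turn [ 0.042  0.021 15.009]
[-2.18707152e+00  2.31797027e+01  3.14469725e+01  9.80124677e+01
  2.56623278e-02  1.28391314e+01]
```

View pics/sc5.png

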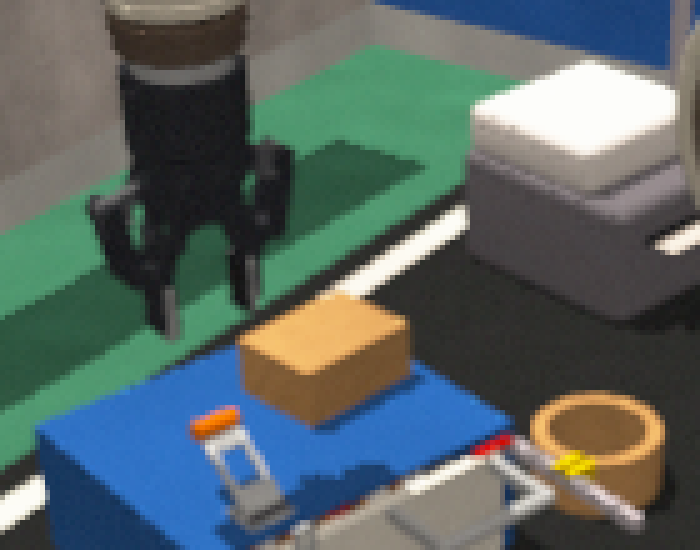

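The hasp stays leaning back after release. Now over to the handle.

Request:
{"fn": "arm_command", "kwargs": {
  "motion": [
    [0.6,[0.45,-0.42,0],[0,0,0]],
    [0.6,[0.45,-0.42,0],[0,0,0]],
    [0.6,[0.45,-0.42,0],[0,0,0]],
    [0.6,[0.44,-0.42,0],[0,0,0]],
    [0.6,[0.44,-0.42,0],[0,0,0]],
    [0.6,[0,0,0],[0,0,1]],
    [0.6,[0,0,0],[0,0,1]],
    [0.6,[0,0,0],[0,0,1]],
    [0.6,[0,0,0],[0,0,1]],
    [0.6,[0,0,0],[0,0,1]]
  ]
}}

```text
time: 13.7
ee_pos: [0.5117, -0.1126, 0.2225]
tcp_rot: [-179.9, -0.1, 134.8]
wrist_force: [-0.2, 0.3, 0.3]
opening: 0.0512
```

Request:
{"fn": "arm_command", "kwargs": {
  "motion": [
    [0.6,[0,0,0],[0,0,1]],
    [0.6,[0,0,0],[0,0,1]],
    [0.6,[0,0,0],[0,0,1]],
    [0.6,[0,0,0],[0,0,1]],
    [0.6,[0,0,0],[0,0,1]],
    [0.6,[0,0,0],[0,0,1]],
    [0.6,[0,0,0],[0,0,1]],
    [0.6,[0,0,0],[0,0,1]],
    [0.6,[0,0,0],[0,0,1]],
    [0.6,[0,0,0],[0,0,1]],
    [0.6,[0,0,0],[0,0,0]],
    [0.6,[0,0,0],[0,0,0]]
  ]
}}

```text
time: 15.2
ee_pos: [0.512, -0.1127, 0.2232]
tcp_rot: [-179.9, -0.0, 75.1]
wrist_force: [0.1, -0.2, 0.5]
opening: 0.0514
```

```bash
python3 -c "
from h import *
rem((-.067,-.055,.066),(180,0,74.92));print(bot.get_obs()['time'])"
```

```text
now local mm [-68.2 -55.5 223.2]
shift now-axes [0.007 0.024 2.621] after-turn axes [0.008 0.02  2.621] turn [-0.013 -0.002  0.029]
15.2
```

Request:
{"fn": "arm_command", "kwargs": {
  "motion": [
    [0.6,[0,0.02,0.5],[0,0,0.03]],
    [0.6,[0,0,0.5],[0,0,0]],
    [0.6,[0,0,0.5],[0,0,0]],
    [0.6,[0,0,0.4],[0,0,0]],
    [0.6,[0,0,0.4],[0,0,0]],
    [0.6,[0,0,0.32],[0,0,0]],
    [0.6,[0,0,0],[0,0,0]],
    [0.6,[0,0,0],[0,0,0]]
  ]
}}

```text
time: 16.2
ee_pos: [0.5137, -0.1131, 0.0675]
tcp_rot: [180.0, -0.0, 74.8]
wrist_force: [-0.5, -0.5, -0.3]
opening: 0.0514
```

Request:
{"fn": "arm_command", "kwargs": {
  "motion": [
    [0,[0,0,0],[0,0,0]],
    [0,[0,0,0],[0,0,0]],
    [0,[0,0,0],[0,0,0]],
    [0,[0,0,0],[0,0,0]],
    [0,[0,0,0],[0,0,0]],
    [0,[0,0,0],[0,0,0]]
  ],
  "newtons": 60
}}

```text
time: 16.95
ee_pos: [0.5138, -0.1132, 0.0674]
tcp_rot: [179.9, -0.0, 74.8]
wrist_force: [-0.3, -0.9, 5.7]
opening: 0.01
```

```bash
python3 -c "
from h import *
rem((-.067,-.055,.066),(180,0,74.92));
s=viewer.camera('side');t=viewer.camera('top')
cv2.imwrite('pics/t6.png',t);cv2.imwrite('pics/s6.png',s)
crop(t,225,130,90,70,6,'pics/tc6.png');crop(s,180,105,140,110,5,'pics/sc6.png')"
```

```text
now local mm [-66.3 -55.5  67.4]
shift now-axes [ 0.008 -0.012  0.023] after-turn axes [ 0.008 -0.011  0.023] turn [ 0.009 -0.002 -0.023]
```

View pics/sc6.png

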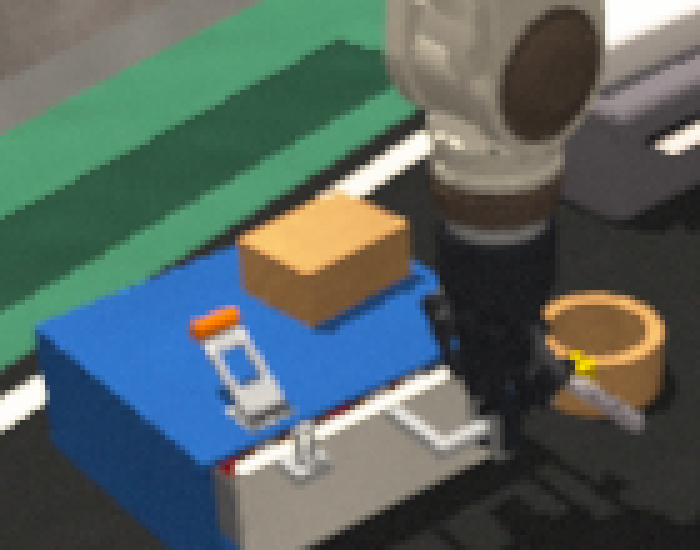

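View pics/tc6.png

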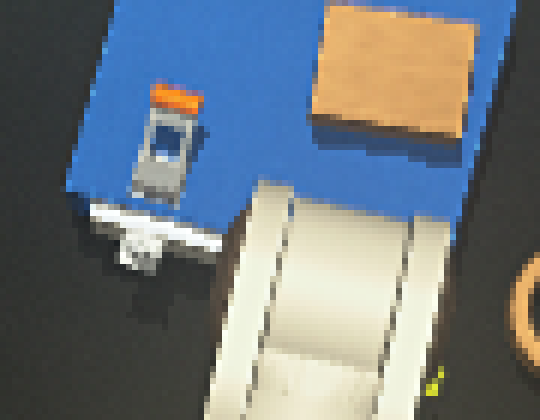

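Run:
```python
from h import *
for n,f,c in(("top","pics/top0.png",(295,192.6)),("side","pics/side0.png",(294.6,177.5))):
    im=cv2.imread(f).astype(float);x,y=int(c[0]),int(c[1])
    w=im[y-8:y+10,x-9:x+11];w=np.clip(np.minimum(w[...,1],w[...,2])-w[...,0]-60,0,None)
    hs=cv2.cvtColor(im.astype(np.uint8),cv2.COLOR_BGR2HSV)[y-8:y+10,x-9:x+11,0]
    w=w*(hs>22)*(hs<36)
    m=cv2.moments(w);u,v=x-9+m['m10']/m['m00'],y-8+m['m01']/m['m00']
    print(n,u,v,[(z,(toL(onz(n,u,v,z))*1000).round(1)[:2]) for z in(.09,.093,.096)])
    print(w.astype(int)[3:15])
    crop(im.astype(np.uint8),x-30,y-25,60,50,10,f"pics/clip_{n}.png")
```

```text
top 294.8500483714931 192.66784908094164 [(0.09, array([ -58.4, -133.7])), (0.093, array([ -58.7, -133.5])), (0.096, array([ -59. , -133.4]))]
[[  0   0   0   0   0   0   0   0   0   0   0   0   0   0   0   0   0   0
    0   0]
 [  0   0   0   0   0   0   0   0   0   0   0   0   0   0   0   0   0   0
    0   0]
 [  0   0   0   0   0   0   0   0   0   0   0   0   0   0   0   0   0   0
    0   0]
 [  0   0   0   0   0   0   0 102   0   0   0   0   0   0   0   0   0   0
    0   0]
 [  0   0   0   0   0   0   0 139 150 162 126  81  24   0   0   0   0   0
    0   0]
 [  0   0   0   0   0   0  74  26  88 129 139 150 101   0   0   0   0   0
    0   0]
 [  0   0   0   0   0   0 150 161 115  24  59  50   0   0   0   0   0   0
    0   0]
 [  0   0   0   0   0   0  50 124 148 155 164 114   0   0   0   0   0   0
    0   0]
 [  0   0   0   0   0   0   0   0   0  83 117  96   0   0   0   0   0   0
    0   0]
 [  0   0   0   0   0   0   0   0   0   0   0   0   0   0   0   0   0   0
    0   0]
 [  0   0   0   0   0   0   0   0   0   0   0   0   0   0   0   0   0   0
    0   0]
 [  0   0   0   0   0 
[... 527 characters left out ...]
   0   0
    0   0]
 [  0   0   0   0   0   0   0   0 133 162 141  80   0   0   0   0   0   0
    0   0]
 [  0   0   0   0   0   0  77 153 155 122 115 138 148 111   0   0   0   0
    0   0]
 [  0   0   0   0   0   0 135 112 110 135 154 158 125  80   0   0   0   0
    0   0]
 [  0   0   0   0   0   0   0   9 116 154 129  77  49  42   0   0   0   0
    0   0]
 [  0   0   0   0   0   0   0   0   0   0   0   0   0   0   0   0   0   0
    0   0]
 [  0   0   0   0   0   0   0   0   0   0   0   0   0   0   0   0   0   0
    0   0]
 [  0   0   0   0   0   0   0   0   0   0   0   0   0   0   0   0   0   0
    0   0]
 [  0   0   0   0   0   0   0   0   0   0   0   0   0   0   0   0   0   0
    0   0]]
```

View pics/clip_top.png

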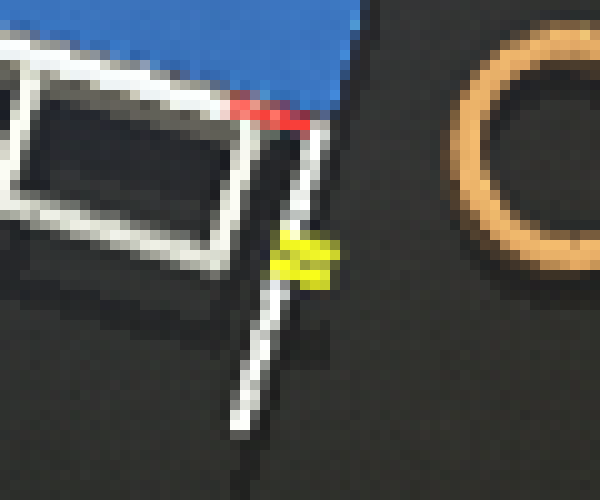

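View pics/clip_side.png

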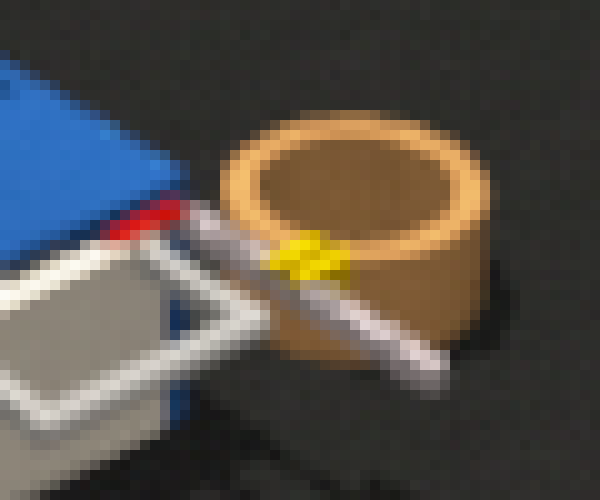

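Run:
```python
from h import *
im=cv2.imread("pics/top0.png");g=cv2.cvtColor(im,cv2.COLOR_BGR2GRAY).astype(np.float32)
# intensity profile along rail centre line at z=.093
xs=np.arange(-.145,.02,.002)
for off in(-.126,):
    P=np.array([proj("top",toW((x,off,.093))) for x in xs]).astype(np.float32)
    v=cv2.remap(g,P[:,:1],P[:,1:],cv2.INTER_LINEAR).ravel();print([(round(1000*x),int(a)) for x,a in zip(xs,v)])
# red bar profile along x at y=-110 , z=.097 ; yellow profile at y=-134
r=(im[...,2].astype(np.float32)-im[...,1]);y=np.minimum(im[...,1],im[...,2]).astype(np.float32)-im[...,0]
for nm,a,off,z in(("red",r,-.112,.097),("yel",y,-.130,.094),("yel",y,-.134,.094)):
    xs2=np.arange(-.02,.012,.001) if nm=="red" else np.arange(-.075,-.042,.001)
    P=np.array([proj("top",toW((x,off,z))) for x in xs2]).astype(np.float32)
    v=cv2.remap(a,P[:,:1],P[:,1:],cv2.INTER_LINEAR).ravel();print(nm,[(round(1000*x),int(q)) for x,q in zip(xs2,v)], (xs2*np.clip(v,0,None)).sum()/np.clip(v,0,None).sum())
```

```text
[(-145, 47), (-143, 47), (-141, 47), (-139, 47), (-137, 45), (-135, 60), (-133, 81), (-131, 144), (-129, 222), (-127, 250), (-125, 249), (-123, 241), (-121, 234), (-119, 229), (-117, 237), (-115, 232), (-113, 210), (-111, 202), (-109, 224), (-107, 246), (-105, 249), (-103, 238), (-101, 232), (-99, 238), (-97, 241), (-95, 242), (-93, 219), (-91, 194), (-89, 217), (-87, 239), (-85, 234), (-83, 240), (-81, 235), (-79, 234), (-77, 244), (-75, 253), (-73, 239), (-71, 213), (-69, 203), (-67, 214), (-65, 223), (-63, 226), (-61, 205), (-59, 164), (-57, 166), (-55, 200), (-53, 223), (-51, 235), (-49, 243), (-47, 247), (-45, 244), (-43, 213), (-41, 197), (-39, 225), (-37, 250), (-35, 243), (-33, 235), (-31, 237), (-29, 248), (-27, 249), (-25, 245), (-23, 223), (-21, 206), (-19, 218), (-17, 237), (-15, 245), (-13, 252), (-11, 247), (-9, 242), (-7, 224), (-5, 191), (-3, 156), (-1, 118), (1, 98), (3, 104), (5, 106), (7, 110), (9, 116), (11, 116), (13, 115), (15, 113), (17, 112), (19, 112)]
red [(-20, -2), (-19, -3), (-18, -3), (-17, -4), (-16, -5), (-15, -6), (-14, -8), (-13, -10), (-12, 0), (-11
[... 366 characters left out ...]
161), (-65, 197), (-64, 196), (-63, 193), (-62, 187), (-61, 179), (-60, 168), (-59, 161), (-58, 155), (-57, 153), (-56, 169), (-55, 183), (-54, 198), (-53, 212), (-52, 184), (-51, 144), (-50, 104), (-49, 64), (-48, 45), (-47, 31), (-46, 15), (-45, 1), (-44, -5), (-43, -4)] -0.058363623293902996
yel [(-75, -3), (-74, -5), (-73, -6), (-72, -2), (-71, 8), (-70, 25), (-69, 45), (-68, 72), (-67, 115), (-66, 153), (-65, 188), (-64, 209), (-63, 183), (-62, 155), (-61, 123), (-60, 92), (-59, 112), (-58, 137), (-57, 161), (-56, 187), (-55, 196), (-54, 201), (-53, 204), (-52, 206), (-51, 177), (-50, 143), (-49, 106), (-48, 69), (-47, 46), (-46, 31), (-45, 15), (-44, 0), (-43, -8)] -0.05781560439675076
```

The rail end reads -131 mm (given -130) and the red pointer -6.2 mm (given -6), so the frame is consistent. The clip line lies at x ≈ -58.2 mm, so the drawer needs about 52 mm of opening. I'll pull.

Request:
{"fn": "arm_command", "kwargs": {
  "motion": [
    [0,[0,-0.1,0],[0,0,0]],
    [0,[0,-0.1,0],[0,0,0]],
    [0,[0,-0.15,0],[0,0,0]],
    [0,[0,-0.15,0],[0,0,0]],
    [0,[0,-0.15,0],[0,0,0]],
    [0,[0,-0.12,0],[0,0,0]],
    [0,[0,-0.1,0],[0,0,0]],
    [0,[0,0,0],[0,0,0]],
    [0,[0,0,0],[0,0,0]],
    [0,[0,0,0],[0,0,0]]
  ]
}}

```text
time: 18.3
ee_pos: [0.4638, -0.0996, 0.0674]
tcp_rot: [179.9, -0.0, 74.8]
wrist_force: [6.0, -1.6, 4.5]
opening: 0.0102
```

```bash
python3 -c "
from h import *
rem((-.067-.0522,-.055,.066),(180,0,74.92));print(bot.get_obs()['wrist_force'])
s=viewer.camera('side');t=viewer.camera('top')
cv2.imwrite('pics/t7.png',t);cv2.imwrite('pics/s7.png',s)
crop(t,225,130,90,80,6,'pics/tc7.png');crop(s,220,130,110,80,7,'pics/sc7.png')"
```

```text
now local mm [-118.2  -55.4   67.4]
shift now-axes [ 0.006 -0.017  0.023] after-turn axes [ 0.006 -0.017  0.023] turn [ 0.021 -0.001 -0.023]
[ 5.95568839 -1.57281339  4.51073569]
```

View pics/sc7.png

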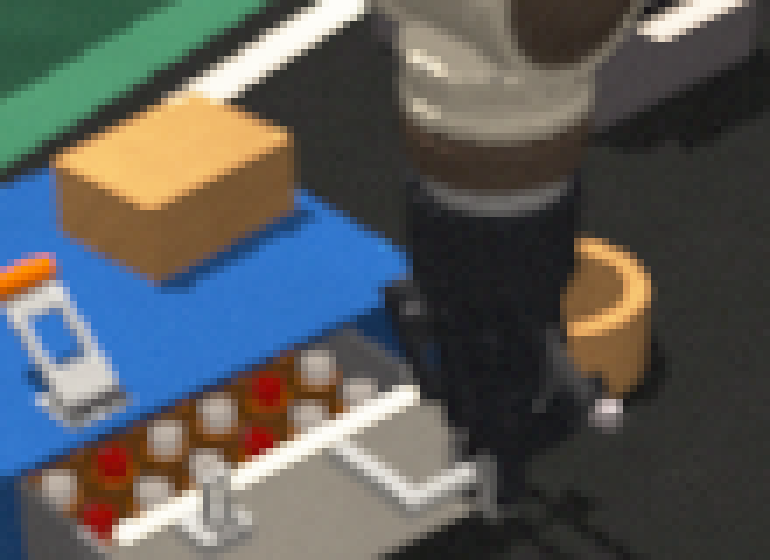

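View pics/tc7.png

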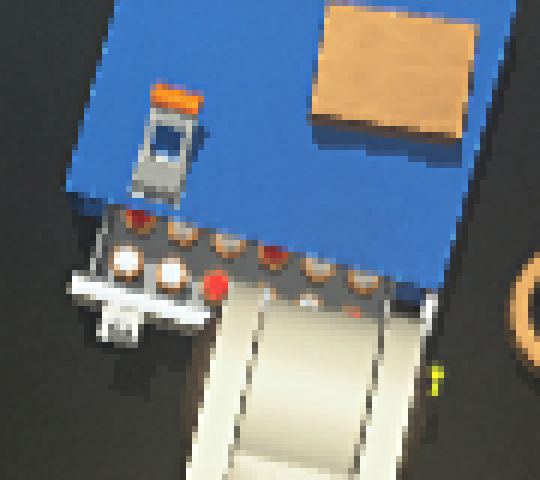

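Drawer out; the arm hides the pointer in both views. I'll measure the opening from the visible white front's left end, before against after.

```bash
cat > front.py <<'E'
from h import *
import sys
def prof(f,n,ya,z,x0,x1):
    g=cv2.imread(f).astype(np.float32).min(2);xs=np.arange(x0,x1,.0005)
    out=[]
    for y in ya:
        P=np.array([proj(n,toW((x,y,z))) for x in xs]).astype(np.float32)
        v=cv2.remap(g,P[:,:1],P[:,1:],cv2.INTER_LINEAR).ravel();v=np.clip(v-110,0,None)
        i=v.argmax();k=abs(xs-xs[i])<.008;out.append((xs*v*k).sum()/(v*k).sum()*1000)
    return np.array(out)
def edge(f):
    ya=np.arange(.092,.116,.003)
    top=prof(f,"top",ya,.097,-.1,.012);return top
a=edge("pics/top0.png");a6=edge("pics/t6.png");b=edge(sys.argv[1])
print(a.round(1),a6.round(1),b.round(1),"opening",np.median(a-b),np.median(a6-b),(a6-b).mean())
E
python3 front.py pics/t7.png
```

```text
[-7.2 -7.5 -7.9 -7.8 -8.  -7.7 -5.9  nan  nan] [-7.1 -7.4 -7.8 -7.7 -7.9 -7.7 -6.   nan  nan] [-57.6 -58.  -58.2 -58.5 -58.8 -57.3   nan   nan   nan] opening nan nan nanfront.py:9: RuntimeWarning: invalid value encountered in scalar divide
  i=v.argmax();k=abs(xs-xs[i])<.008;out.append((xs*v*k).sum()/(v*k).sum()*1000)
```

```bash
cat > reg.py <<'E'
from h import *
import sys
def patch(f,xc,z,y0=.045,y1=.125):
    im=cv2.cvtColor(cv2.imread(f),cv2.COLOR_BGR2GRAY).astype(np.float32)
    xs=np.arange(xc-.030,xc+.006,.0005);ys=np.arange(y0,y1,.0005)
    M=np.array([[proj("top",toW((x,y,z))) for y in ys] for x in xs]).astype(np.float32)
    return cv2.remap(im,M,None,cv2.INTER_CUBIC)
for z in(.09,.097):
    A=patch("pics/t6.png",-.004,z);d=.051
    B=patch(sys.argv[1],-.004-d,z)
    # template match with sub-patch
    T=B[8:-8,8:-8];r=cv2.matchTemplate(A,T,cv2.TM_CCOEFF_NORMED);_,m,_,l=cv2.minMaxLoc(r)
    s,resp=cv2.phaseCorrelate(A,B,cv2.createHanningWindow(A.shape[::-1],cv2.CV_32F))
    print(z,"tm",m,"opening",51+(l[1]-8)*.5,"lat",(l[0]-8)*.5,"phase opening",51-s[1]*.5,resp)
E
python3 reg.py pics/t7.png
```

```text
0.09 tm 0.960379958152771 opening 51.0 lat 0.5 phase opening 51.1264599869797 0.4442659513817893
0.097 tm 0.9600493907928467 opening 51.0 lat 0.5 phase opening 48.61576971907206 0.12316193646854824
```

Both estimates put the opening at about 50.9 mm (TCP travel says 51.9, less the grip's compliance). I'll add 1.2 mm.

Request:
{"fn": "arm_command", "kwargs": {
  "motion": [
    [0,[0,-0.02,0],[0,0,0]],
    [0,[0,0,0],[0,0,0]],
    [0,[0,0,0],[0,0,0]]
  ]
}}

```text
time: 18.77
ee_pos: [0.4627, -0.0993, 0.0674]
tcp_rot: [179.9, -0.0, 74.8]
wrist_force: [6.3, -2.1, 4.6]
opening: 0.0099
```

```bash
python3 -c "
from h import *
rem((-.067-.0522,-.055,.066),(180,0,74.92));print(bot.get_obs()['wrist_force'])
s=viewer.camera('side');t=viewer.camera('top')
cv2.imwrite('pics/t8.png',t);cv2.imwrite('pics/s8.png',s)"
python3 front.py pics/t8.png 2>/dev/null; python3 reg.py pics/t8.png
python3 - <<'E'
from h import *
# expected side-view pixels for pointer and clip line (both z~.097) and side registration of the front's left part
def patch(f,xc,z,y0=.03,y1=.12):
    im=cv2.cvtColor(cv2.imread(f),cv2.COLOR_BGR2GRAY).astype(np.float32)
    xs=np.arange(xc-.030,xc+.004,.0005);ys=np.arange(y0,y1,.0005)
    M=np.array([[proj("side",toW((x,y,z))) for y in ys] for x in xs]).astype(np.float32)
    return cv2.remap(im,M,None,cv2.INTER_CUBIC)
for f in("pics/s7.png","pics/s8.png"):
    A=patch("pics/s6.png",-.004,.09);B=patch(f,-.056,.09)
    T=B[10:-10,10:-10];r=cv2.matchTemplate(A,T,cv2.TM_CCOEFF_NORMED);_,m,_,l=cv2.minMaxLoc(r)
    print(f,m,52+(l[1]-10)*.5,(l[0]-10)*.5)
E
```

```text
now local mm [-119.3  -55.4   67.4]
shift now-axes [0.006 0.002 0.023] after-turn axes [0.006 0.002 0.023] turn [ 0.022 -0.001 -0.023]
[ 6.3322243  -2.1282217   4.55839722]
[-7.2 -7.5 -7.9 -7.8 -8.  -7.7 -5.9  nan  nan] [-7.1 -7.4 -7.8 -7.7 -7.9 -7.7 -6.   nan  nan] [-59.6 -60.4 -59.4 -59.5 -60.  -58.3 -63.4   nan   nan] opening nan nan nan
0.09 tm 0.9484883546829224 opening 52.5 lat 0.5 phase opening 46.59713924022395 0.26603303025994035
0.097 tm 0.9474717974662781 opening 52.5 lat 0.5 phase opening 50.850621626230975 0.21892722563611136
pics/s7.png 0.9559165835380554 52.5 0.0
pics/s8.png 0.9681922793388367 53.5 0.0
```

The opening estimates now read 52.0 and 52.5 mm (top view), 52.3 mm (grasp point against handle geometry) and 53.5 mm (side view, coarser). The target is about 52.2 mm, so I'm handing in while still holding.

```bash
python3 -c "
from h import *
crop(cv2.imread('pics/t8.png'),190,100,180,120,4,'pics/tc8.png')
print(bot.get_obs()['time'],bot.job_done())"
```

```text
the job is handed in; nothing more can be done
18.875 None
```

View pics/tc8.png

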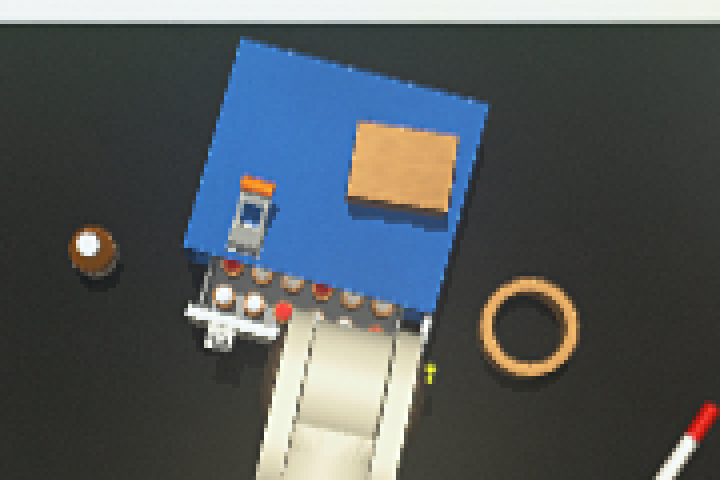

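I swung the hasp up and over, and it stays leaning back on the unit's top. I then pulled the drawer out by its bar handle to the yellow clip. I handed in at 18.9 s with the gripper still holding the drawer against its spring (about 6.5 N at the wrist).

- **Opening:** I estimate the clip needs about 52.2 mm. The last checks read 52.0 and 52.5 mm from the top camera, 52.3 mm from the grasp point, and 53.5 mm from the coarser side view. Gripper travel would give 53.0 mm. The estimates therefore disagree by up to 1.5 mm.
- **Not seen directly:** the arm hid the pointer in both views, so I never saw it beside the line. I inferred the alignment from the drawer front's measured movement.
- **Other objects:** in the last top picture the bottle, carton and tape are where they were. I did not check the scanner, marker pen or stapler in the final pictures, but the arm made no contact near them.
- **Setback:** joint 6 reached its 180° limit on the first approach, so I turned the gripper round by half a turn and carried on.

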